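Unload the analyser's sample chamber

ROBOT

A 7-joint arm with a two-finger parallel gripper is mounted at the origin on the work surface. World frame = base frame: x ahead of the robot, y to its left, z up, the work surface at z = 0. Lengths are in mm, angles in rad, forces in N, time in s.
With the tool pointing down it reaches from about 425 to 1025 mm from the base axis. Payload 3.6 kg.
Tool frame: the origin (TCP) lies midway between the tips of the shut fingers; the grasp point (between the pads) lies ctrl.grip_depth behind it (ctrl.grip_depth is the distance from the TCP to the grasp point, in mm); z points along the fingers, y is the direction in which the jaws open and shut (so a half turn about z gives the same grasp; the last joint's range is limited). The gripper opens to 85 mm and grips with 20 to 120 N. Pads are 22 mm wide; open, the fingers measure 114 mm over their backs; the gripper's body (76 mm by 85 mm) begins 54 mm behind the grasp point. The pads swing forward as they close: fully open they stand 13 mm farther back than shut.
Start: joints at [1.222, 0.591, 0.048, 1.609, -0.033, 0.943, -0.034], TCP at [182.739, -701.595, 231.302] pointing down, gripper open.
Joint ranges: [-2.69, 2.69], [-0.47, 2.24], [-1.27, 1.36], [0.19, 2.51], [-1.53, 4.68], [0.08, 2.07], [-3.09, 3.09]. Speed limits (rad/s): [2.57, 2.57, 3.14, 3.14, 3.14, 3.14, 3.14].

INTERFACE

Orientations are given as [roll, pitch, yaw] about the fixed x, y, z axes, in that order (R = Rz(yaw) Ry(pitch) Rx(roll)).
In Python, from cell import get_obs, snapshot, job, ctrl gives the robot as it stands.
- The arm moves only by the shell command python3 -m handwheel 'ROWS' [FORCE]. ROWS is text: rows parted by semicolons, each of 7 numbers parted by spaces: the shift along the tool's x, y, z in m, then the turn, a rotation vector about the tool's x, y, z in degrees, then the gripper command: -1 is shut, 1 is fully open, values between are in proportion. A call has 1 to 5 rows; each row is the pose to reach, as a shift and turn from the pose commanded when the call began, along the tool's axes at that moment; what a row does not reach only later rows make up. A row lasts 1/10 s, in which the tool goes at most 50 mm and 8.59 degrees, less where a joint would pass 70% of its speed; a pose out of reach is approached as far as the arm can. A call with a gripper value outside its range is refused whole. The fingers move at their own pace and stop on an object; FORCE is the grip in N (left out, the last holds). Time passes only in rows, so rows that repeat a pose let the fingers close. It gives the time, the measured TCP pose, the force and the opening at its end, in the units of the state.
- get_obs(): the state, without advancing time (a new reading comes with each control period).
- snapshot(name): name is "side" or "top" or "wrist"; returns a dict with "pixels" (384x512x3 uint8, red, green, blue), "fx", "fy", "cx", "cy" (pixels), "dist_coeffs" ([k1, k2, p1, p2, k3] as OpenCV has them; the pictures are not rectified), "camera_from_world" (4x4, takes a point from world to camera coordinates). Camera axes: x right, y up, looking along -z (the intrinsics and any distortion apply to the point x, -y, -z); pixel columns grow to the right and rows downward; lengths in mm; the calibration is good to about 2 mm. A picture is of the moment at which its call begins. There is no depth.
- job.hand_in(): hands the job in, once; it reports no verdict.
The state is a dict: "clock": time; "q": joint angles; "joint_vel": joint speeds; "tau": joint torques, N m; "position": TCP position; "tool_rot": TCP orientation; "contact_force": force on the tool from outside, world axes, zero at the start; "wrist_torque": the same for the moment, N m; "gripper_width": opening from 0.0 (shut) to 1.0 (fully open).
Only numpy, scipy, OpenCV 4.12 (cv2) and the standard library are available. Lean on these libraries where they do the work, as an engineer would, in place of code of your own. Each camera call takes 0.05 s, during which the arm holds its last target.

TASK

The run is finished: slide the orange thumb latch on the analyser sideways, towards the green mark, so that the sprung cover of the sample chamber pops open, then lift the sample cassette out by its green rib and set it down gently, rib upwards and lying flat on the floor of the blue tray. Leave the cover standing open and do not disturb the bottle, the beaker or the label roll.

Things in the scene. Friction and masses are not known exactly. Their poses are not given: they have to be found in the camera images.
- analyser: Fixed beige bench-top analyser 270 (x) x 200 (y) x 100 mm high, left or right on the bench, turned up to 0.3 rad; origin at the centre of its underside, front (dark display) to its -x. Flat top deck at z = 100 mm. The sample chamber is a pit in it, 120 (x) by 130 mm (y), centred at x = +25, y = 0, floor at z = 50 mm, shut by a cover with a clear window.
- latch_tab (a point): Centre of the latch's orange upright tab, 28 (x) x 14 (y) mm, 1 to 31 mm above the deck; this point is 18 mm above it. Closed: x = -100, y = 0, z = 118 mm in the analyser's frame, axes parallel to it. Slides to the analyser's +y, to the green mark. Push it or pinch it from above. The deck round it is free but for a 24 mm wide tongue from the tab to +x, 8 to 15 mm above the deck.
- latch (a joint): Travel of the latch in m along the analyser's +y: 0 closed, 0.018 end stop. The cover is let go at 0.010 to 0.012; push it to the stop. A light spring returns it to 0 when let go (1 to 2 N, plus about 1 N of friction while the cover is held).
- cover (a joint): Angle of the chamber's cover in rad: 0 shut, 1.9 fully open (past vertical). A spring opens it by itself in about 1 s once the latch lets go, and holds it fully open.
- cover_edge (a point): Middle of the cover's free (front) edge; the cover is 140 (x) x 150 (y) x 8 mm, dark frame, clear window. Shut: x = -45, y = 0, z = 104.5 mm in the analyser's frame. The hinge runs along y at x = +95, z = 104.5 mm; this edge swings up and towards +x. Fully open the cover leans back, this edge 237 mm above the bench.
- cassette_center (a point): Centre (half-way up) of the loose sample cassette, 0.15 kg: white flat body 90 (x) x 60 (y) x 18 mm with a central green grip rib on top, 56 long (x), 12 thick (y), 24 mm high; 42 mm high in all (rib top 21 mm above this point). Starts flat on the chamber floor, rib top 8 mm below the deck, within 15 mm of the chamber's centre, turned up to 0.2 rad from the analyser.
- tray: Blue open tray, fixed on the bench, outside 180 (x) x 140 (y) x 25 mm high, walls 5 mm, floor 5 mm thick; origin at the centre of its underside. It stands on the other side of the bench from the analyser.
- reagent_mid (a point): Bystander: amber reagent bottle with white cap, 60 mm diameter, 120 mm tall; point half-way up its axis. Not to be disturbed.
- label_roll_mid (a point): Bystander: standing roll of paper labels, 90 mm diameter, 50 mm tall, 68 mm hole; point half-way up its axis. Not to be disturbed.
- beaker_mid (a point): Bystander: glass beaker, 70 mm diameter, 85 mm tall; point half-way up its axis. Not to be disturbed.
Not all that is in view belongs to the job. Several things look just like the tray: the one meant starts farthest to the robot's right.

How it is judged:
By the outcome, as a careful person would: the job done as asked, in the order asked, and still so for the second after the job is handed in, with the robot touching nothing.
It also fails if it takes over 54 s, if anything falls off the work surface, if the arm or the gripper's body presses on something with over 40 N, if the wrist force passes 120 N, or if a joint passes its speed limit or range.

## Working session

There is one attempt and no reset: what is moved stays moved. The work goes in short steps, Python scripts to look and compute and a shell command to move; the robot and the scene stay as the last step left them, time stands still between calls to the robot, and variables do not carry over. Pictures are saved under pics/ and viewed, and the job is handed in when it is done.

```bash
ls; mkdir -p pics; python3 - <<'E'
from cell import get_obs, snapshot, job, ctrl
import cv2,pickle
print(get_obs()); print(ctrl.grip_depth)
for n in ["side","top","wrist"]:
    s=snapshot(n); pickle.dump(s,open(f"pics/{n}0.pkl","wb"))
    cv2.imwrite(f"pics/{n}0.png",s["pixels"][:,:,::-1])
    print(n,s["fx"],s["fy"],s["cx"],s["cy"],s["dist_coeffs"],s["camera_from_world"])
E
```

```text
pics
{'clock': 0.0, 'q': array([ 1.22251495,  0.59215123,  0.04828827,  1.60990767, -0.03330416,
        0.94269648, -0.03368785]), 'joint_vel': array([ 0.00193842, -0.00041365,  0.00124852, -0.00093477,  0.00045578,
       -0.00036887,  0.0015461 ]), 'tau': array([-2.00207269e-04, -5.48688519e+01,  1.54627595e+00, -1.98121977e+01,
        9.29250004e-03,  8.72003438e-03, -8.46157491e-06]), 'position': array([ 182.51498787, -700.74489867,  230.08555018]), 'tool_rot': array([-3.13923784e+00,  1.24177925e-04,  2.54879089e-01]), 'contact_force': array([-0.43509942,  0.73502986,  0.40552692]), 'wrist_torque': array([-0.01425222,  0.0421408 , -0.02233861]), 'gripper_width': 1.0021540831541664}
18.700000000000003
side 387.106217441077 387.106217441077 264.67513374239525 191.80082090231065 [-0.00228372  0.          0.          0.          0.        ] [[-8.54295024e-01 -5.19788345e-01 -2.95438565e-04  4.92403088e+02]
 [ 2.79589646e-01 -4.59996896e-01  8.42752921e-01 -1.95989846e+02]
 [-4.38189047e-01  7.19877025e-01  5.38300499e-01 -1.31358290e+03]
 [ 0.00000000e+00  0.00000000e+00  0.00000000e+00  1.00000000e+00]]
top 460.8725884935279 460.8725884935279 254.31010720916046 187.42231674560043 [-0.00987425  0.          0.          0.          0.        ] [[-2.79352554e-02 -9.99586403e-01 -6.82974167e-03  6.63840336e+01]
 [ 9.90317897e-01 -2.86043599e-02  1.35839072e-01 -5.33308059e+02]
 [-1.35978250e-01 -2.96891621e-03  9.90707374e-01 -1.64077141e+03]
 [ 0.00000000e+00  0.00000000e+00  0.00000000e+00  1.00000000e+00]]
wrist 296.9197833156285 296.9197833156285 253.60776270329154 192.11779571750364 [0.01855769 0.         0.         0.         0.        ] [[ 2.51494664e-01 -9.67857710e-01 -1.37354973e-03 -7.24745280e+02]
 [ 9.26804285e-01  2.41235527e-01 -2.87818065e-01  3.64761727e+01]
 [ 2.78898282e-01  7.11116957e-02  9.57684121e-01 -3.79007961e+02]
 [ 0.00000000e+00  0.00000000e+00  0.00000000e+00  1.00000000e+00]]
```

View pics/top0.png

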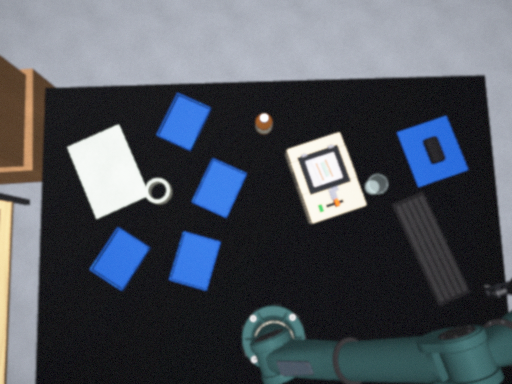

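View pics/side0.png

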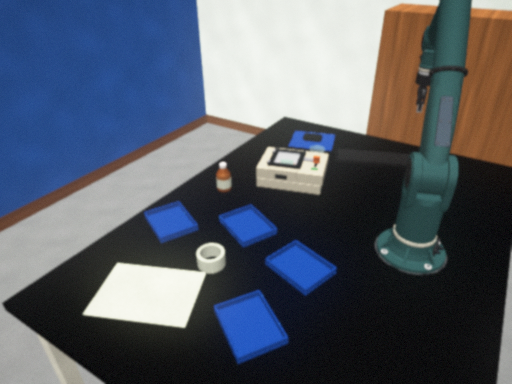

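View pics/wrist0.png

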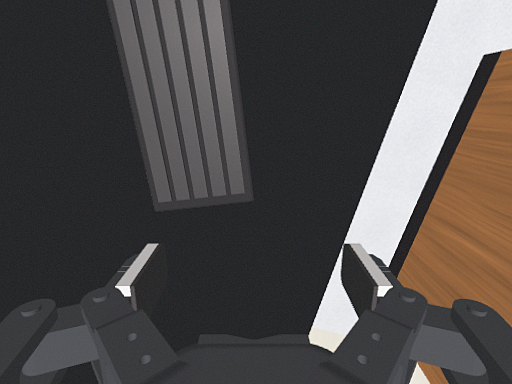

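The top view shows trays at (183,122), (219,187), (195,261) and (120,259), and a blue object with a black part at (432,152) beside the analyser. I'll crop these for a closer look.

```bash
cat > h.py <<'E'
import numpy as np,cv2,pickle
def load(n): return pickle.load(open(f"pics/{n}.pkl","rb"))
def shoot(n,name):
    from cell import snapshot
    s=snapshot(n); pickle.dump(s,open(f"pics/{name}.pkl","wb")); cv2.imwrite(f"pics/{name}.png",s["pixels"][:,:,::-1]); return s
def K(s): return np.array([[s["fx"],0,s["cx"]],[0,s["fy"],s["cy"]],[0,0,1.]])
def ray(s,uv):
    p=cv2.undistortPoints(np.array(uv,float).reshape(-1,1,2),K(s),np.array(s["dist_coeffs"])).reshape(-1,2)
    M=np.array(s["camera_from_world"]);R=M[:3,:3];t=M[:3,3]
    d=np.c_[p[:,0],-p[:,1],-np.ones(len(p))]
    return -R.T@t,d@R
def onz(s,uv,z):
    c,d=ray(s,uv); z=np.asarray(z,float); k=(z-c[2])/d[:,2]; return c+d*k[:,None]
def proj(s,P):
    M=np.array(s["camera_from_world"]);P=np.array(P,float).reshape(-1,3)
    c=P@M[:3,:3].T+M[:3,3]; c=c*[1,-1,-1]
    return cv2.projectPoints(c,np.zeros(3),np.zeros(3),K(s),np.array(s["dist_coeffs"]))[0].reshape(-1,2)
def crop(s,x0,y0,x1,y1,k,name):
    im=s["pixels"][y0:y1,x0:x1,::-1]; cv2.imwrite(f"pics/{name}.png",cv2.resize(im,None,fx=k,fy=k,interpolation=cv2.INTER_CUBIC))
E
python3 - <<'E'
from h import *
t=load("top0")
crop(t,275,105,475,225,4,"c_an")
crop(t,85,85,255,295,2.8,"c_tr")
hsv=cv2.cvtColor(t["pixels"],cv2.COLOR_RGB2HSV)
m=cv2.inRange(hsv,(105,120,80),(125,255,255))
cs,_=cv2.findContours(m,cv2.RETR_EXTERNAL,cv2.CHAIN_APPROX_NONE)
for c in cs:
    if cv2.contourArea(c)>300:
        r=cv2.minAreaRect(c); b=cv2.boxPoints(r); w=onz(t,b,25); w0=onz(t,b,0)
        print(r,w.mean(0).round(1),np.linalg.norm(np.diff(w,axis=0),axis=1).round(0), w0.mean(0).round(0))
E
```

```text
((194.39810180664062, 260.3520812988281), (41.20315933227539, 53.03326416015625), 16.144336700439453) [279.2 273.7  25. ] [188. 150. 187.] [279. 277.   0.]
((119.38460540771484, 258.4230651855469), (41.04780960083008, 53.528564453125), 33.690067291259766) [293.3 544.   25. ] [189. 151. 187.] [293. 551.   0.]
((218.74386596679688, 187.30487060546875), (40.43911361694336, 51.194942474365234), 24.775144577026367) [541.4 181.5  25. ] [189. 150. 188.] [545. 184.   0.]
((432.0657043457031, 150.66891479492188), (62.49609375, 55.14361572265625), 68.74949645996094) [ 655.9 -610.3   25. ] [210. 233. 207.] [ 661. -620.    0.]
((183.5, 121.0), (39.35479736328125, 50.535133361816406), 26.56505012512207) [795.9 309.2  25. ] [193. 151. 191.] [803. 313.   0.]
```

View pics/c_an.png

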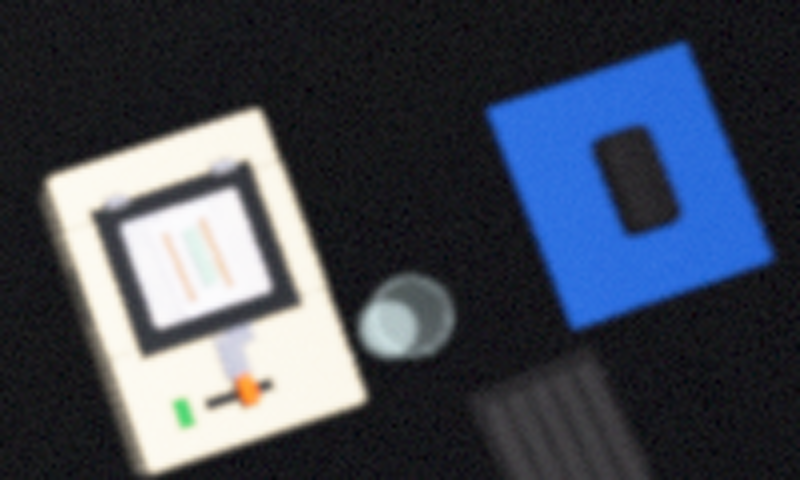

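View pics/c_tr.png

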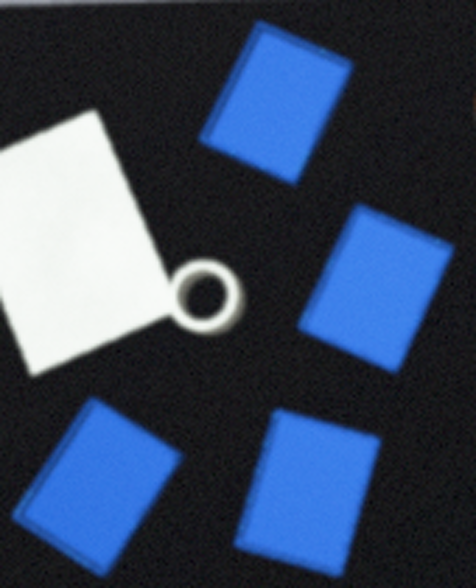

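Candidates for the tray in the top view, all 180x140:
- (219,187): y≈181
- (195,261): y≈274
- (183,121): y≈309
- (120,259): y≈544

The blue sheet at (432,152) is 230x210, flat, and has a mouse on it, so it is a mouse pad and not a tray. The tray meant is the one at (219,187). The orange latch is at about (337,202), with the green mark to its left at (320,208).

```bash
python3 - <<'E'
from h import *
t=load("top0"); s=load("side0")
hsv=cv2.cvtColor(t["pixels"],cv2.COLOR_RGB2HSV)
def cen(m,s,z,nm):
    n,l,st,c=cv2.connectedComponentsWithStats(m)
    i=1+st[1:,4].argmax(); print(nm,c[i].round(1),st[i,4],onz(s,c[i],[z])[0].round(1))
a=np.zeros_like(hsv[...,0]); a[120:230,280:372]=1
cen(cv2.inRange(hsv,(5,120,120),(20,255,255))*a,t,131,"orange top")
cen(cv2.inRange(hsv,(50,80,80),(85,255,255))*a,t,100,"green")
# deck
m=cv2.inRange(hsv,(10,5,225),(40,80,255))*a; m=cv2.morphologyEx(m,cv2.MORPH_CLOSE,np.ones((3,3)))
c=max(cv2.findContours(m,cv2.RETR_EXTERNAL,cv2.CHAIN_APPROX_NONE)[0],key=cv2.contourArea)
b=cv2.boxPoints(cv2.minAreaRect(c)); w=onz(t,b,100); print("deck",b.round(1).tolist(),w.round(1),w.mean(0),np.linalg.norm(np.diff(w,axis=0),axis=1))
for v in range(3): d=w[v+1]-w[v]; print(np.arctan2(d[1],d[0]))
# cover dark frame
m=cv2.inRange(hsv,(0,0,0),(180,255,120))*a
inside=np.zeros_like(a); cv2.fillPoly(inside,[c],255); m=cv2.bitwise_and(m,inside); m=np.where(m>0,255,0).astype(np.uint8)
m=cv2.morphologyEx(m,cv2.MORPH_OPEN,np.ones((3,3)))
c2=max(cv2.findContours(m,cv2.RETR_EXTERNAL,cv2.CHAIN_APPROX_NONE)[0],key=cv2.contourArea)
b=cv2.boxPoints(cv2.minAreaRect(c2)); w=onz(t,b,108.5); print("cover",b.round(1).tolist(),w.round(1),w.mean(0),np.linalg.norm(np.diff(w,axis=0),axis=1))
for v in range(3): d=w[v+1]-w[v]; print(np.arctan2(d[1],d[0]))
E
```

```text
orange top [336.5 202.1] 35 [ 463.4 -228.1  131. ]
green [320.4 207.7] 18 [ 448.6 -176.7  100. ]
deck [[286.6000061035156, 149.8000030517578], [339.70001220703125, 131.3000030517578], [365.20001220703125, 204.1999969482422], [312.1000061035156, 222.8000030517578]] [[ 657.2  -66.9  100. ]
 [ 719.1 -258.2  100. ]
 [ 456.2 -333.1  100. ]
 [ 396.9 -145.6  100. ]] [ 557.33406877 -200.98257489  100.        ] [201.05987262 273.4001288  196.64339425]
-1.2577015094510404
-2.864063001749039
1.8768742636516378
cover [[298.29998779296875, 157.89999389648438], [337.29998779296875, 144.89999389648438], [349.20001220703125, 180.60000610351562], [310.20001220703125, 193.60000610351562]] [[ 625.2 -106.3  108.5]
 [ 667.9 -245.6  108.5]
 [ 539.6 -280.3  108.5]
 [ 497.9 -142.5  108.5]] [ 582.62626493 -193.65940312  108.5       ] [145.6071069  132.91932907 144.02652338]
-1.273794942420845
-2.8770465195584136
1.864523822176202
```

```bash
cat >> h.py <<'E'
from scipy.spatial.transform import Rotation as Rn
def plan(xyz,yaw):
    from cell import get_obs
    o=get_obs(); R=Rn.from_euler('xyz',o["tool_rot"]); G=Rn.from_euler('xyz',[np.pi,0,yaw])
    d=R.inv().apply(np.array(xyz)-o["position"]); r=(R.inv()*G).as_rotvec(degrees=True)
    print("clock %.2f"%o["clock"],"shift m",(d/1000).round(4),"rot deg",r.round(2),"pos",o["position"].round(1),"rot",o["tool_rot"].round(3),"F",o["contact_force"].round(1),"w",round(o["gripper_width"],3))
A0=np.array([557.5,-201.]);AY=0.293
def aw(x,y,z=0):
    c,s=np.cos(AY),np.sin(AY); return np.array([A0[0]+c*x-s*y,A0[1]+s*x+c*y,z])
E
python3 - <<'E'
from h import *
print(aw(-104,0,230)); plan(aw(-104,0,230),AY)
E
```

```text
[ 457.93230236 -231.03786923  230.        ]
clock 0.15 shift m [ 0.3849 -0.3853  0.001 ] rot deg [-0.1   0.01 -2.18] pos [ 182.6 -701.   230.4] rot [-3.14   0.     0.255] F [0.9 0.3 0.5] w 1.003
```

```bash
python3 -m handwheel '0.03 -0.03 0 0 0 0 1; 0.06 -0.06 0 0 0 0 0; 0.095 -0.095 0 0 0 0 0; 0.13 -0.13 0 0 0 -1 0; 0.165 -0.165 0 0 0 -2.2 0'; python3 -c "
from h import *
plan(aw(-104,0,230),AY)"
```

```text
clock: 0.65
position: [301.5, -498.4, 231.1]
tool_rot: [-3.141, -0.0, 0.294]
contact_force: [0.4, -0.3, 0.3]
gripper_width: 0.498
clock 0.65 shift m [ 0.2272 -0.2106  0.0011] rot deg [-0.02 -0.    0.04] pos [ 301.5 -498.4  231.1] rot [-3.141 -0.     0.294] F [ 0.4 -0.3  0.3] w 0.498
```

```bash
python3 -m handwheel '0.035 -0.032 0 0 0 0 0; 0.07 -0.065 0 0 0 0 0; 0.105 -0.097 0 0 0 0 0; 0.14 -0.13 0 0 0 0 0; 0.17 -0.157 0 0 0 0 0'; python3 -m handwheel '0.03 -0.03 0 0 0 0 0; 0.05 -0.047 0 0 0 0 0; 0.057 -0.053 0 0 0 0 0; 0.057 -0.053 0 0 0 0 0';  python3 -c "
from h import *
plan(aw(-104,0,230),AY)
shoot('wrist','w1')"
```

```text
clock: 1.15
position: [419.1, -298.1, 231.3]
tool_rot: [-3.141, -0.0, 0.295]
contact_force: [0.2, 0.1, 0.1]
gripper_width: 0.5
clock: 1.55
position: [457.9, -232.8, 231.2]
tool_rot: [-3.141, -0.0, 0.296]
contact_force: [-0.2, -1.0, 0.8]
gripper_width: 0.506
clock 1.55 shift m [ 0.0005 -0.0017  0.0012] rot deg [-0.01 -0.    0.17] pos [ 457.9 -232.8  231.2] rot [-3.141 -0.     0.296] F [-0.2 -1.   0.8] w 0.506
```

View pics/w1.png

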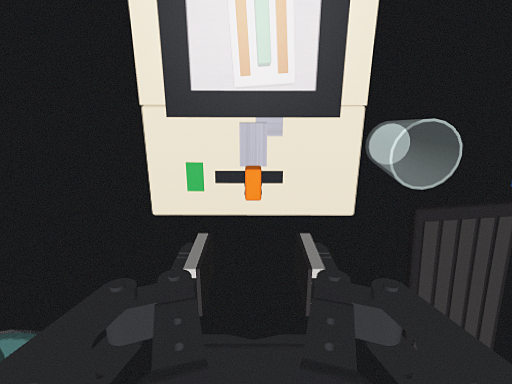

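The wrist view shows the orange tab at (253,183), the green mark to its left at (195,177), the cover frame's front edge at row 105–117, and the cassette through the window with its green rib at about (263,30). I'll measure the tab and the analyser yaw from this view.

```bash
python3 - <<'E'
from h import *
s=load("w1"); hsv=cv2.cvtColor(s["pixels"],cv2.COLOR_RGB2HSV)
def box(m):
    c=max(cv2.findContours(m,cv2.RETR_EXTERNAL,cv2.CHAIN_APPROX_NONE)[0],key=cv2.contourArea); return cv2.boundingRect(c),cv2.boxPoints(cv2.minAreaRect(c))
r,b=box(cv2.inRange(hsv,(5,150,100),(20,255,255))); print("tab",r,b.tolist()); print(onz(s,b,131).round(1))
# top-face: brighter
r,b=box(cv2.inRange(hsv,(5,150,235),(20,255,255))); print("tabtop",r); w=onz(s,b,131); print(w.round(1),w.mean(0))
r,b=box(cv2.inRange(hsv,(50,100,80),(85,255,255))*(np.arange(384)[:,None]>120)); w=onz(s,b,100); print("green",r,w.mean(0))
# deck front corners
m=cv2.inRange(hsv,(10,5,200),(40,80,255)); m[:110]=0
r,b=box(m); print("deck",r,b.round(1).tolist()); print(onz(s,b,100).round(1))
# cassette rib
print(aw(-135,100),aw(-135,-100),aw(-100,0))
E
```

```text
tab (245, 166, 17, 34) [[245.0, 166.0], [261.0, 166.0], [261.0, 199.0], [245.0, 199.0]]
[[ 478.6 -220.   131. ]
 [ 482.4 -232.7  131. ]
 [ 454.9 -241.3  131. ]
 [ 450.9 -228.2  131. ]]
tabtop (245, 170, 16, 30)
[[ 475.3 -221.   131. ]
 [ 479.  -232.9  131. ]
 [ 454.7 -240.5  131. ]
 [ 450.9 -228.2  131. ]] [ 464.97634391 -230.64750295  131.        ]
green (186, 163, 18, 28) [ 448.40810628 -178.24406358  100.        ]
deck (142, 110, 223, 105) [[142.0, 110.0], [364.0, 110.0], [364.0, 214.0], [142.0, 214.0]]
[[ 493.9 -119.7  100. ]
 [ 551.1 -307.6  100. ]
 [ 460.1 -346.3  100. ]
 [ 396.8 -138.   100. ]]
[ 399.37090285 -144.25329406    0.        ] [ 457.13603598 -335.72963566    0.        ] [ 461.7618292  -229.88256656    0.        ]
```

```bash
python3 - <<'E'
from h import *
s=load("w1")
w=onz(s,[[153,215],[355,215]],100); print(w, np.linalg.norm(w[1]-w[0]), w.mean(0)+135*np.array([np.cos(.293),np.sin(.293),0]))
plan([462.2,-231.7,109],AY)
E
```

```text
[[ 398.90268742 -148.47652041  100.        ]
 [ 456.59145804 -338.30886092  100.        ]] 198.4044146606722 [ 556.99360331 -204.4012258   100.        ]
clock 1.60 shift m [ 0.0059 -0.0011  0.1222] rot deg [0.02 0.05 0.01] pos [ 457.  -234.4  231.2] rot [3.141e+00 1.000e-03 2.930e-01] F [ 0.  -0.5  0.3] w 0.5
```

```bash
python3 -m handwheel '0.005 0 0.03 0 0 0 0; 0.005 0 0.06 0 0 0 0; 0.005 0 0.08 0 0 0 0; 0.005 0 0.08 0 0 0 0';  python3 -c "
from h import *
plan([461.5,-232,109],AY)
shoot('wrist','w2')"
```

```text
clock: 2.0
position: [458.8, -233.8, 148.9]
tool_rot: [-3.139, 0.006, 0.289]
contact_force: [-0.3, 0.5, -0.3]
gripper_width: 0.502
clock 2.00 shift m [ 0.0034 -0.0009  0.0398] rot deg [-0.17  0.33 -0.21] pos [ 458.8 -233.8  148.9] rot [-3.139  0.006  0.289] F [-0.3  0.5 -0.3] w 0.502
```

View pics/w2.png

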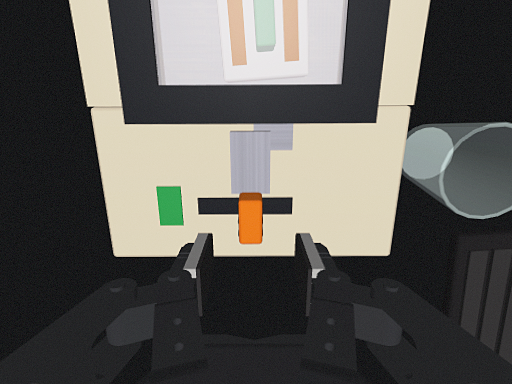

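Tab is at (250,218), between the fingers (205–305) and about 2 mm left of their middle. I'll go down with a 3 mm bias to +y and pinch.

```bash
python3 -m handwheel '0.003 -0.002 0.02 0 0 0 0; 0.003 -0.003 0.038 0 0 0 0; 0.003 -0.003 0.039 0 0 0 0;0.003 -0.003 0.039 0 0 0 -0.5;0.003 -0.003 0.039 0 0 0 -1' 25; python3 -m handwheel '0 0 0 0 0 0 -1;0 0 0 0 0 0 -1;0 0 0 0 0 0 -1' ; python3 -c "
from h import *
plan([461.5,-232,109],AY)
shoot('wrist','w3')"
```

```text
clock: 2.55
position: [465.0, -229.5, 113.6]
tool_rot: [3.14, -0.002, 0.292]
contact_force: [0.6, 0.1, 0.0]
gripper_width: 0.168
clock: 2.85
position: [464.9, -229.5, 113.7]
tool_rot: [3.139, -0.002, 0.293]
contact_force: [-1.4, -1.8, 6.5]
gripper_width: 0.157
clock 2.85 shift m [-0.004   0.0014  0.0047] rot deg [ 0.12 -0.09 -0.01] pos [ 464.9 -229.5  113.7] rot [ 3.139e+00 -2.000e-03  2.930e-01] F [-1.4 -1.8  6.5] w 0.157
```

View pics/w3.png

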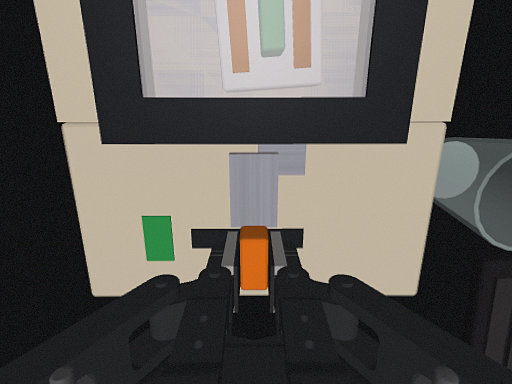

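The tab at (254,258) is pinched; the opening reads 13.3 mm against a 14 mm tab. Next, slide it towards the green mark.

```bash
python3 -m handwheel '0 -0.004 0 0 0 0 -1;0 -0.008 0 0 0 0 -1;0 -0.012 0 0 0 0 -1;0 -0.016 0 0 0 0 -1;0 -0.018 0 0 0 0 -1' ; python3 -m handwheel '0 0 0 0 0 0 -1;0 0 0 0 0 0 -1;0 0 0 0 0 0 -1;0 0 0 0 0 0 -1;0 0 0 0 0 0 -1'; python3 -c "
from h import *
shoot('wrist','w4');shoot('top','t4')
s=load('t4');crop(s,275,105,475,225,4,'c_an4')
"
```

```text
clock: 3.4
position: [459.8, -212.6, 113.7]
tool_rot: [3.139, -0.002, 0.293]
contact_force: [-0.4, -2.8, 5.9]
gripper_width: 0.156
clock: 3.9
position: [459.9, -212.7, 113.6]
tool_rot: [3.139, -0.002, 0.293]
contact_force: [-0.0, -3.0, 6.8]
gripper_width: 0.157
```

View pics/w4.png

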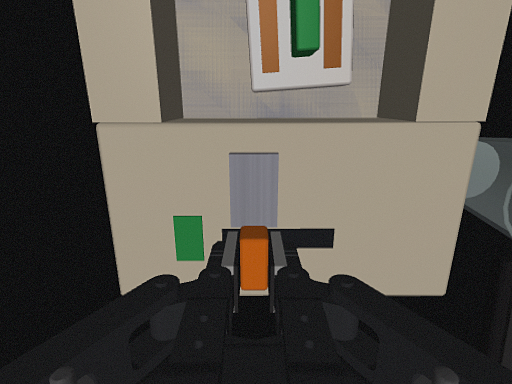

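View pics/c_an4.png

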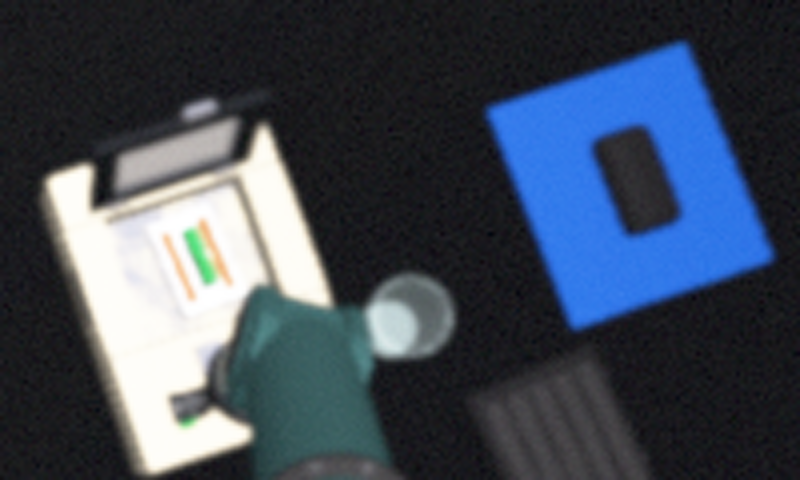

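The cover is standing open: in the top view it leans back, and in the wrist view the pit is uncovered with the green rib at (305,25). I'll push 2 mm more to make sure of the stop, then let go and back up for a view of the cassette.

```bash
python3 -m handwheel '0 -0.001 0 0 0 0 -1;0 -0.002 0 0 0 0 -1;0 -0.002 0 0 0 0 -1' ; python3 -m handwheel '0 0 0 0 0 0 0;0 0 0 0 0 0 0;0 0 0 0 0 0 0;0 0 -0.02 0 0 0 0;0 0 -0.05 0 0 0 0';python3 -m handwheel '0 0 -0.05 0 0 0 0;0.01 0 -0.08 0 0 0 0;0.03 0.01 -0.1 0 0 0 0;0.05 0.02 -0.1 0 0 0 0;0.05 0.02 -0.1 0 0 0 0'; python3 -c "
from h import *
shoot('wrist','w5')
plan(aw(25,0,200),AY)
"
```

```text
clock: 4.3
position: [459.8, -212.3, 113.7]
tool_rot: [3.137, -0.003, 0.292]
contact_force: [-0.5, -4.9, 5.0]
gripper_width: 0.155
clock: 4.8
position: [456.6, -207.9, 161.1]
tool_rot: [-3.137, 0.004, 0.294]
contact_force: [0.3, 0.1, -0.7]
gripper_width: 0.505
clock: 5.3
position: [515.4, -213.2, 263.2]
tool_rot: [3.141, -0.004, 0.296]
contact_force: [0.2, 0.2, -0.1]
gripper_width: 0.498
clock 5.35 shift m [0.0713 0.0016 0.0621] rot deg [-0.05 -0.    0.11] pos [ 512.8 -213.   262.1] rot [-3.141 -0.     0.295] F [-1.2  0.3 -0.1] w 0.5
```

View pics/w5.png

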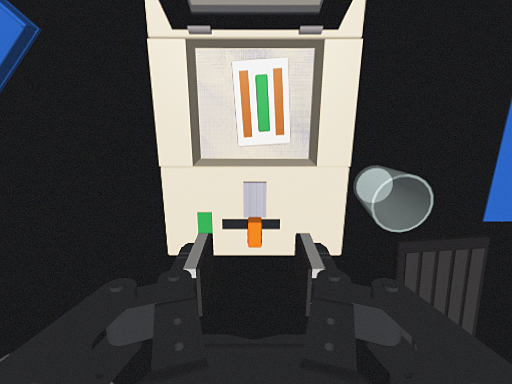

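At the stop the pose did not change and the force rose to 5 N, so it is fully slid. The cover stays open. The rib is at (262,103) on the white cassette body, inside the pit.

```bash
python3 - <<'E'
from h import *
s=load("w5")
hsv=cv2.cvtColor(s["pixels"],cv2.COLOR_RGB2HSV)
m=cv2.inRange(hsv,(50,100,60),(85,255,255)); m[:, :220]=0; m[180:]=0
c=max(cv2.findContours(m,cv2.RETR_EXTERNAL,cv2.CHAIN_APPROX_NONE)[0],key=cv2.contourArea)
print(cv2.boundingRect(c)); b=cv2.boxPoints(cv2.minAreaRect(c)); w=onz(s,b,92); print(w.round(1),w.mean(0).round(1),np.linalg.norm(np.diff(w,axis=0),axis=1).round(1))
print([np.arctan2(*(w[i+1]-w[i])[1::-1]).round(3) for i in range(3)])
# orange stripes on body top z=68
m=cv2.inRange(hsv,(5,100,100),(25,255,230)); m[160:]=0; m[:50]=0
cs=sorted(cv2.findContours(m,cv2.RETR_EXTERNAL,cv2.CHAIN_APPROX_NONE)[0],key=cv2.contourArea)[-2:]
cc=[]
for c in cs:
    w=onz(s,cv2.boxPoints(cv2.minAreaRect(c)),68); cc.append(w.mean(0)); print(w.mean(0).round(1),np.linalg.norm(np.diff(w,axis=0),axis=1).round(1),[np.arctan2(*(w[i+1]-w[i])[1::-1]).round(3) for i in range(3)])
print("mid",np.mean(cc,0)); d=cc[0]-cc[1]; print(np.linalg.norm(d),np.arctan2(d[1],d[0]))
# pit rim for reference: corners at z=100 approx
print("pit ctr model",aw(25,0))
t=load("t4"); hsv=cv2.cvtColor(t["pixels"],cv2.COLOR_RGB2HSV)
m=cv2.inRange(hsv,(50,100,60),(85,255,255)); m[185:]=0
c=max(cv2.findContours(m,cv2.RETR_EXTERNAL,cv2.CHAIN_APPROX_NONE)[0],key=cv2.contourArea)
M=cv2.moments(c); print("top rib",onz(t,[[M['m10']/M['m00'],M['m01']/M['m00']]],92))
E
```

```text
(256, 75, 14, 56)
[[ 612.2 -186.8   92. ]
 [ 615.9 -197.2   92. ]
 [ 565.7 -216.    92. ]
 [ 561.8 -205.1   92. ]] [ 588.9 -201.3   92. ] [11.  53.6 11.6]
[np.float64(-1.232), np.float64(-2.783), np.float64(1.912)]
[ 582.6 -184.6   68. ] [ 9.2 68.3  9.8] [np.float64(-1.209), np.float64(-2.776), np.float64(1.936)]
[ 595.4 -218.3   68. ] [ 9.2 68.6  9.8] [np.float64(-1.24), np.float64(-2.776), np.float64(1.904)]
mid [ 588.96932216 -201.46430256   68.        ]
36.01466958446942 1.9345891929535646
pit ctr model [ 581.4345427  -193.77935836    0.        ]
top rib [[ 588.06459211 -198.24528721   92.        ]]
```

```bash
python3 -c "
from h import *
plan([582.9,-202.6,72],0.355)"
python3 -m handwheel '0.03 0.002 0 0 0 -1 0; 0.06 0.006 0.02 0 0 -3.4 0; 0.069 0.010 0.06 0 0 -3.4 0; 0.069 0.010 0.10 0 0 -3.4 0; 0.069 0.010 0.12 0 0 -3.4 0';python3 -m handwheel '0 0 0 0 0 0 0'; python3 -c "
from h import *
shoot('wrist','w6')
plan([582.9,-202.6,72],0.355)"
```

```text
clock 5.35 shift m [0.0701 0.0106 0.1901] rot deg [-0.05 -0.   -3.44] pos [ 512.8 -213.   262.1] rot [-3.141 -0.     0.295] F [-1.2  0.3 -0.1] w 0.5
clock: 5.85
position: [577.0, -202.0, 137.8]
tool_rot: [-3.136, 0.007, 0.353]
contact_force: [-0.5, -0.2, 0.4]
gripper_width: 0.501
clock: 5.95
position: [576.3, -202.0, 137.9]
tool_rot: [-3.135, 0.009, 0.353]
contact_force: [-0.6, 0.6, 0.4]
gripper_width: 0.5
clock 6.00 shift m [0.0048 0.0018 0.0682] rot deg [-0.23  0.3  -0.13] pos [ 578.2 -202.7  140.2] rot [-3.138  0.005  0.353] F [0.7 0.4 0.1] w 0.494
```

View pics/w6.png

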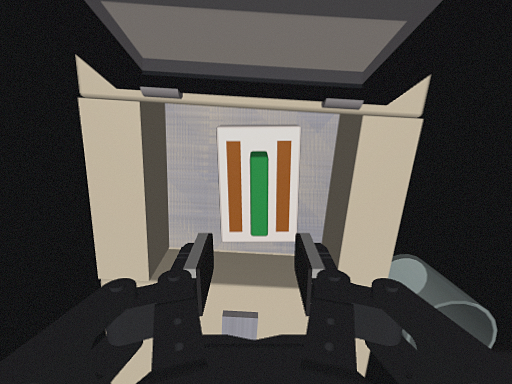

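The rib at (259,193) is straight and centred between the fingers (210–298). I'll go down and grip it.

```bash
python3 -m handwheel '0.005 0.001 0.02 0 0 0 0; 0.005 0.001 0.04 0 0 0 0; 0.005 0.001 0.055 0 0 0 0; 0.005 0.001 0.062 0 0 0 0; 0.005 0.001 0.062 0 0 0 0'; python3 -c "
from h import *
shoot('wrist','w7')
plan([582.9,-202.6,72],0.355)"
```

```text
clock: 6.5
position: [585.5, -202.8, 80.1]
tool_rot: [-3.141, 0.001, 0.353]
contact_force: [-0.5, 0.2, -0.3]
gripper_width: 0.5
clock 6.55 shift m [-0.0028 -0.0014  0.0087] rot deg [ 0.   -0.   -0.15] pos [ 586.1 -203.    80.7] rot [ 3.142 -0.     0.352] F [0.1 0.1 0. ] w 0.497
```

View pics/w7.png

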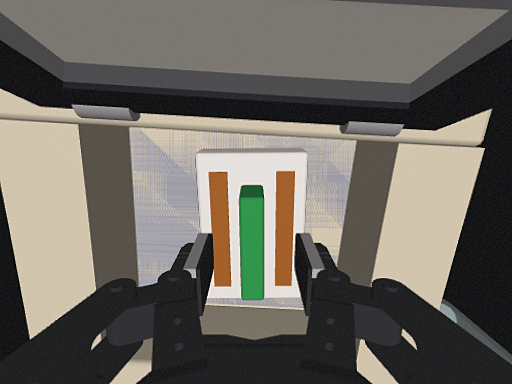

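```bash
python3 - <<'E'
from h import *
s=load("w7")
print(proj(s,[[586,-203,92],[586,-203,80]]))
hsv=cv2.cvtColor(s["pixels"],cv2.COLOR_RGB2HSV)
print(onz(s,[[241,194],[263,194],[265,299],[241,299]],92).round(1), onz(s,[[241,194],[263,194],[265,299],[241,299]],92).mean(0))
E
```

```text
[[252.5839273  258.66193577]
 [252.65702709 247.24280301]]
[[ 615.4 -186.6   92. ]
 [ 618.8 -196.1   92. ]
 [ 566.5 -216.9   92. ]
 [ 562.3 -205.4   92. ]] [ 590.73847997 -201.23708592   92.        ]
```

The TCP falls about 5 mm to the near side of the rib centre, which is fine. Lower 8 mm and close.

```bash
python3 -m handwheel '0 0 0.005 0 0 0 0; 0 0 0.008 0 0 0 0; 0 0 0.008 0 0 0 -0.3; 0 0 0.008 0 0 0 -0.6; 0 0 0.008 0 0 0 -0.8' 35; python3 -m handwheel '0 0 0 0 0 0 -1; 0 0 0 0 0 0 -1; 0 0 0 0 0 0 -1; 0 0 0 0 0 0 -1'; python3 -c "
from h import *
shoot('wrist','w8')
plan([582.9,-202.6,72],0.355)"
```

```text
clock: 7.05
position: [586.3, -202.9, 72.6]
tool_rot: [3.141, -0.0, 0.353]
contact_force: [0.6, -0.3, -1.7]
gripper_width: 0.129
clock: 7.45
position: [586.3, -203.0, 72.6]
tool_rot: [3.141, -0.0, 0.353]
contact_force: [0.3, -0.4, 3.4]
gripper_width: 0.13
clock 7.50 shift m [-0.0031 -0.0015  0.0006] rot deg [ 0.02 -0.02 -0.14] pos [ 586.3 -203.    72.6] rot [ 3.141 -0.     0.353] F [-0.2  0.2  3.3] w 0.133
```

View pics/w8.png

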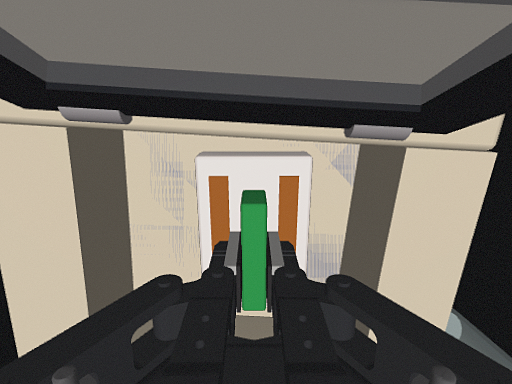

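The rib is held between the pads at (254,270); the opening reads 11 mm. Lift straight up.

```bash
python3 -m handwheel '0 0 -0.01 0 0 0 -1; 0 0 -0.025 0 0 0 -1; 0 0 -0.045 0 0 0 -1; -0.005 0 -0.07 0 0 0 -1; -0.01 0 -0.095 0 0 0 -1'; python3 -m handwheel '-0.005 0 -0.02 0 0 0 -1; -0.01 0 -0.03 0 0 0 -1; -0.01 0 -0.035 0 0 0 -1'; python3 - <<'E'
from h import *
shoot('wrist','w9')
# tray from top0
t=load("top0"); hsv=cv2.cvtColor(t["pixels"],cv2.COLOR_RGB2HSV)
m=cv2.inRange(hsv,(105,120,80),(125,255,255)); m[:,:190]=0;m[:,255:]=0;m[225:]=0
c=max(cv2.findContours(m,cv2.RETR_EXTERNAL,cv2.CHAIN_APPROX_NONE)[0],key=cv2.contourArea)
b=cv2.boxPoints(cv2.minAreaRect(c)); w=onz(t,b,20); print(w.round(1),w.mean(0)); d=np.diff(w,axis=0); print(np.arctan2(d[:,1],d[:,0]))
t4=load("top0"); bm=cv2.inRange(hsv,(5,100,60),(20,255,255)); 
print("bottle approx",onz(t,[[264,120]],120), "roll",onz(t,[[158,190]],50))
plan([541,181,150],-0.3)
E
```

```text
clock: 8.0
position: [576.4, -206.3, 168.9]
tool_rot: [-3.142, 0.0, 0.353]
contact_force: [0.5, 0.6, -1.6]
gripper_width: 0.129
clock: 8.3
position: [566.7, -210.5, 203.7]
tool_rot: [3.141, -0.001, 0.352]
contact_force: [-0.2, -0.5, -1.7]
gripper_width: 0.132
[[489.9 289.6  20. ]
 [661.2 208.3  20. ]
 [593.4  73.6  20. ]
 [424.  156.2  20. ]] [542.14066668 181.94221443  20.        ]
[-0.4431629  -2.03699621  2.68777701]
bottle approx [[762.54444164  10.08085472 120.        ]] roll [[533.79210005 399.38838037  50.        ]]
clock 8.35 shift m [ 0.1101 -0.3763  0.0534] rot deg [ 0.04 -0.08 37.35] pos [ 567.3 -210.2  203.7] rot [ 3.14e+00 -1.00e-03  3.52e-01] F [ 0.5  0.4 -1.8] w 0.132
```

View pics/w9.png

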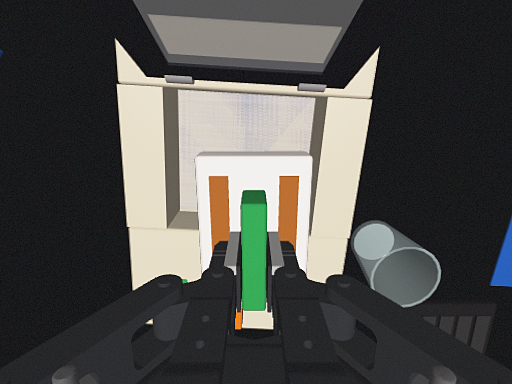

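The cassette hangs level in the grip and the pit is empty. The tray is at (541.5,182) with yaw −0.45. Carry it across at height.

```bash
python3 -c "
from h import *
plan([537,184,150],-0.45)"
python3 -m handwheel '0.004 -0.025 0 0 0 3 -1; 0.013 -0.06 0 0 0 7 -1; 0.024 -0.10 0 0 0 12 -1; 0.036 -0.14 0 0 0 17 -1; 0.048 -0.18 0 0 0 22 -1'; python3 -c "
from h import *
plan([537,184,150],-0.45)"
```

```text
clock 8.35 shift m [ 0.1074 -0.3805  0.0534] rot deg [ 3.000e-02 -9.000e-02  4.595e+01] pos [ 567.3 -210.2  203.7] rot [ 3.14e+00 -1.00e-03  3.52e-01] F [ 0.5  0.4 -1.8] w 0.132
clock: 8.85
position: [549.4, -22.6, 201.3]
tool_rot: [-3.142, 0.002, -0.035]
contact_force: [0.1, -0.1, -1.9]
gripper_width: 0.131
clock 8.85 shift m [-0.0196 -0.206   0.0513] rot deg [2.000e-02 1.000e-01 2.377e+01] pos [549.4 -22.6 201.3] rot [-3.142e+00  2.000e-03 -3.500e-02] F [ 0.1 -0.1 -1.9] w 0.131
```

```bash
python3 -m handwheel '-0.004 -0.04 0 0 0 5 -1; -0.008 -0.08 0 0 0 10 -1; -0.012 -0.12 0 0 0 15 -1; -0.016 -0.16 0 0 0 20 -1; -0.0195 -0.19 0.005 0 0 23.5 -1';python3 -m handwheel '0.006 -0.013 0.01 0 0 0 -1;0.006 -0.013 0.025 0 0 0 -1;0.006 -0.013 0.025 0 0 0 -1'; python3 -c "
from h import *
shoot('wrist','w10');s=shoot('side','s10');crop(s,180,130,380,330,3,'c_s10')
plan([537,184,28],-0.45)"
```

```text
clock: 9.35
position: [536.1, 170.0, 196.8]
tool_rot: [-3.141, 0.001, -0.441]
contact_force: [1.0, -0.0, -1.4]
gripper_width: 0.129
clock: 9.65
position: [546.1, 174.9, 169.5]
tool_rot: [3.137, 0.004, -0.44]
contact_force: [-0.7, -0.0, -1.8]
gripper_width: 0.131
clock 9.75 shift m [-0.0132 -0.0047  0.1434] rot deg [0.13 0.08 0.43] pos [547.2 174.3 171.4] rot [ 3.139e+00  1.000e-03 -4.420e-01] F [ 0.2 -0.4 -1.4] w 0.133
```

View pics/w10.png

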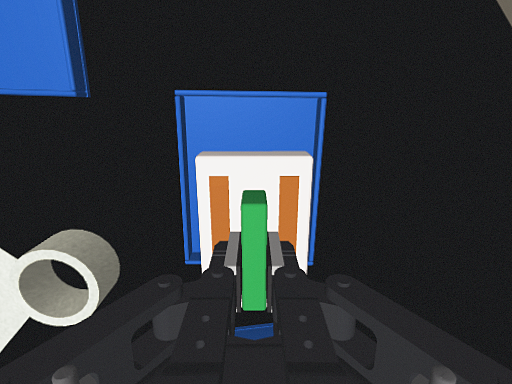

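View pics/c_s10.png

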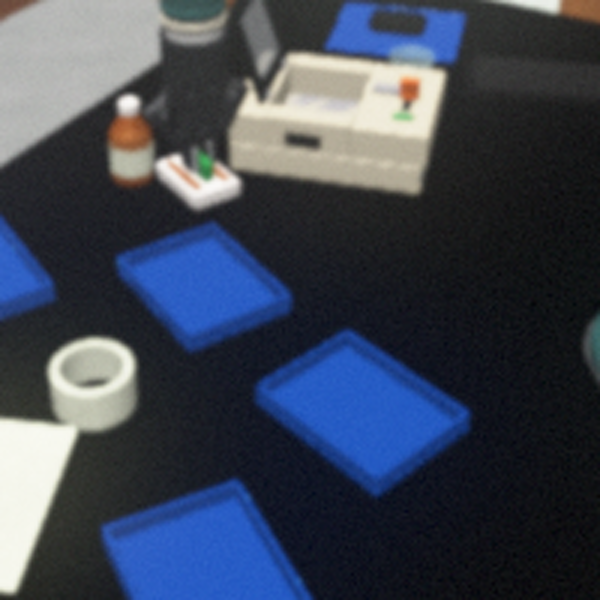

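The wrist view has the tray directly beneath: far rim from (176,92) to (326,93), well aligned. The side view shows it too, and the cover open. I'll check the tray centre from the rim corners.

```bash
python3 - <<'E'
from h import *
s=load("w10")
w=onz(s,[[175.5,91],[326.5,92.5]],25); d=w[1]-w[0]; print(w.round(1),np.linalg.norm(d)); yaw=np.arctan2(d[1],d[0])+np.pi/2; print(yaw)
c=w.mean(0)-90*np.array([np.cos(yaw),np.sin(yaw),0]); print(c)
p=c-5*np.array([np.cos(yaw),np.sin(yaw),0]); plan([p[0],p[1],28],yaw)
E
```

```text
[[651.8 202.5  25. ]
 [591.9  78.5  25. ]] 137.67390433928512
-0.45020074512981445
[540.7957599 179.6609076  25.       ]
clock 9.75 shift m [-0.0129 -0.0025  0.1434] rot deg [0.13 0.08 0.44] pos [547.2 174.3 171.4] rot [ 3.139e+00  1.000e-03 -4.420e-01] F [ 0.2 -0.4 -1.4] w 0.133
```

```bash
python3 -m handwheel '-0.006 -0.001 0.03 0 0 0.4 -1;-0.013 -0.003 0.06 0 0 0.4 -1;-0.013 -0.003 0.09 0 0 0.4 -1;-0.013 -0.003 0.11 0 0 0.4 -1;-0.013 -0.003 0.122 0 0 0.4 -1'; python3 -m handwheel '0 0 0 0 0 0 -1;0 0 0 0 0 0 -1';python3 -c "
from h import *
shoot('wrist','w11')
plan([536.3,181.8,28],-0.45)"
```

```text
clock: 10.25
position: [537.0, 182.7, 49.2]
tool_rot: [3.14, 0.001, -0.45]
contact_force: [-0.0, -0.4, -1.5]
gripper_width: 0.131
clock: 10.45
position: [538.1, 183.4, 51.0]
tool_rot: [-3.141, -0.001, -0.449]
contact_force: [-0.1, 0.3, -1.9]
gripper_width: 0.131
clock 10.50 shift m [-0.001   0.0026  0.0234] rot deg [-0.09 -0.09  0.05] pos [538.3 183.7  51.4] rot [-3.14e+00 -2.00e-03 -4.49e-01] F [ 0.1 -1.3 -0.4] w 0.131
```

View pics/w11.png

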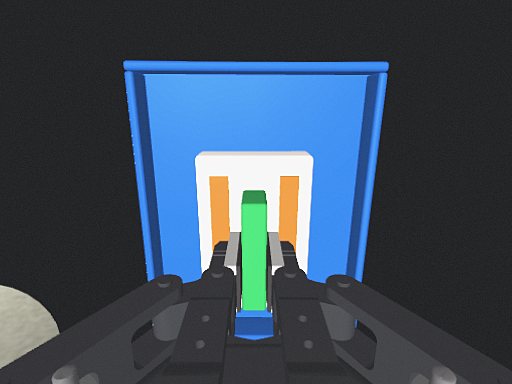

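The cassette hangs centred inside the tray walls at (254,215), with about 23 mm still to go down. I'll lower it slowly and watch the force.

```bash
python3 -m handwheel '0 0 0.008 0 0 0 -1;0 0 0.014 0 0 0 -1;0 0 0.018 0 0 0 -1;0 0 0.02 0 0 0 -1;0 0 0.021 0 0 0 -1'; python3 -m handwheel '0 0 0 0 0 0 -1; 0 0 0.001 0 0 0 -1;0 0 0.001 0 0 0 -1'
```

```text
clock: 11.0
position: [537.0, 183.6, 28.9]
tool_rot: [3.141, 0.0, -0.448]
contact_force: [-0.1, 0.6, -2.5]
gripper_width: 0.129
clock: 11.3
position: [537.2, 183.7, 28.3]
tool_rot: [-3.142, -0.0, -0.449]
contact_force: [-0.6, 0.4, -1.3]
gripper_width: 0.131
```

```bash
for i in 1; do python3 -m handwheel '0 0 0.0005 0 0 0 -1; 0 0 0.0005 0 0 0 -1;0 0 0.001 0 0 0 -1;0 0 0.001 0 0 0 -1'; done
```

```text
clock: 11.7
position: [537.2, 183.7, 27.6]
tool_rot: [-3.141, -0.0, -0.449]
contact_force: [-0.4, -0.2, 1.0]
gripper_width: 0.126
```

The vertical force went from −1.6 to +1 N at z = 27.6, the expected height, so it has touched down. Open gently.

```bash
python3 -m handwheel '0 0 0 0 0 0 -0.7; 0 0 0 0 0 0 -0.6;0 0 0 0 0 0 -0.4;0 0 0 0 0 0 -0.2;0 0 0 0 0 0 -0.1' 20; python3 -m handwheel '0 0 -0.01 0 0 0 -0.1; 0 0 -0.03 0 0 0 -0.1; 0 0 -0.06 0 0 0 -0.1; 0 0 -0.1 0 0 0 -0.1; 0 0 -0.14 0 0 0 -0.1';python3 -m handwheel '-0.03 0 -0.03 0 0 0 0; -0.06 0 -0.06 0 0 0 0;-0.09 0 -0.07 0 0 0 0;-0.09 0 -0.07 0 0 0 0;-0.09 0 -0.07 0 0 0 0'
python3 -c "
from h import *
shoot('wrist','w12');s=shoot('side','s12');crop(s,180,130,380,330,3,'c_s12');s=shoot('top','t12');crop(s,140,85,400,285,3,'c_t12')"
```

```text
clock: 12.2
position: [537.2, 183.7, 27.3]
tool_rot: [-3.142, -0.0, -0.449]
contact_force: [0.1, -0.6, 0.6]
gripper_width: 0.45
clock: 12.7
position: [536.7, 183.5, 169.0]
tool_rot: [3.141, 0.0, -0.449]
contact_force: [0.0, 0.4, -0.2]
gripper_width: 0.449
clock: 13.2
position: [455.7, 223.0, 238.1]
tool_rot: [-3.14, -0.001, -0.447]
contact_force: [0.6, -0.5, 0.0]
gripper_width: 0.503
```

View pics/w12.png

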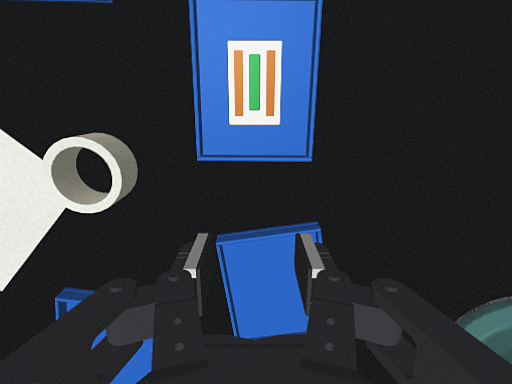

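View pics/c_s12.png

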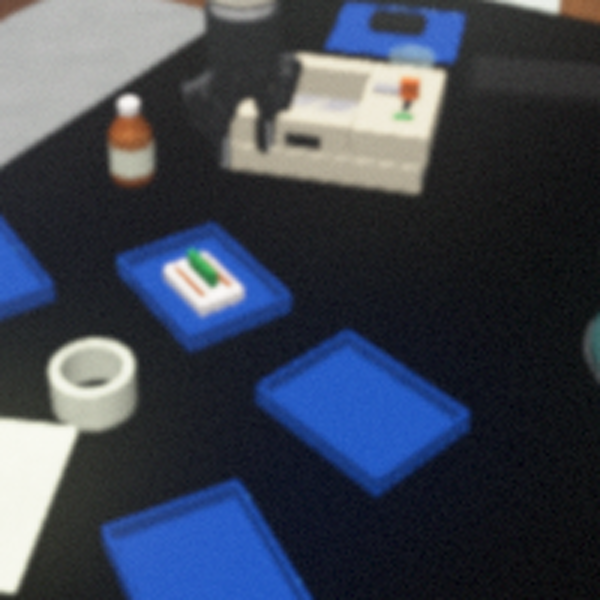

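View pics/c_t12.png

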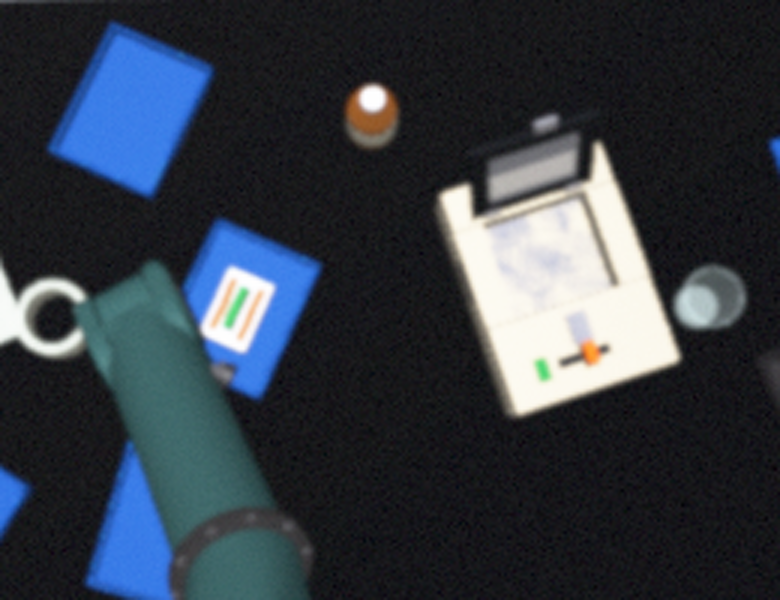

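The cassette lies flat and rib up in the middle of the tray (wrist view (255,82)). The cover is open, and the bottle, beaker and roll stand where they were. The arm is clear, so I'll hand in.

```bash
python3 -c "
from cell import job
print(job.hand_in())"
```

```text
the job is handed in; nothing more can be done
None
```

The job is done and handed in at about 13.4 s. The orange latch was pinched and slid to its stop and the cover popped open. I then lifted the cassette out by its green rib and set it down in the tray farthest to the robot's right.

- **Latch and cover:** The last 2 mm of push did not move the latch further and raised the force to about 5 N, so it was at the stop. The cover is standing open in the final top view.
- **Cassette:** It touched down at about 1 N, at the height expected for the tray floor. In the final wrist, side and top views it lies flat, rib up, near the middle of the tray.
- **Bystanders:** The bottle, beaker and label roll look unmoved. I compared them by eye and did not re-measure their positions.
- **Robot:** The gripper was clear and touching nothing when I handed in.
- **Disagreements:** The cameras differed by 2–3 mm on the analyser and cassette positions, slightly over the stated 2 mm calibration. This was well within the clearances of each grasp. No check failed.

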